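# Clear down the sample-prep bench: everything back to its own holder

### The job

Clear up the bench after the session: stand the blue-capped buffer bottle in the round opening of the square two-deck stand, stand the black-capped and the white-capped amber vial each in its own free well of the aluminium block (the red-capped vial already there stays in the middle well), lay the marker flat in the narrow pen tray and lay the forceps flat in the steel tray. The bottle and the vials must be set down upright, not dropped or knocked over.

Things in the scene. Friction and masses are not known exactly. Their poses are not given: they have to be found in the camera images.
- buffer_bottle: Clear round bottle with a blue screw cap, loose, standing upright on the bench; 50 mm in diameter up to a height of about 60 mm, tapering shoulder above, cap 34 mm in diameter from 85 mm to the top at 105 mm. Origin at the centre of its underside, z up its axis.
- vial_black_cap: Small amber screw-cap vial with a black cap, loose, standing upright on the bench; 24 mm in diameter, 52 mm tall, full width up to a height of about 29 mm, then a shoulder and a cap 20 mm in diameter from 38 mm up. Origin at the centre of its underside, z up its axis.
- vial_white_cap: Small amber screw-cap vial with a white cap, loose, standing upright on the bench; 22 mm in diameter, 46 mm tall, full width up to a height of about 28 mm, then a shoulder and a cap 19 mm in diameter from 34 mm up. Origin at the centre of its underside, z up its axis.
- vial_red_cap: Small amber screw-cap vial with a red cap, loose, 23 mm in diameter, 54 mm tall, already standing in the middle well of vial_block, where it must stay. Origin at the centre of its underside, z up its axis.
- marker: White marker pen with a black cap, loose, lying on the bench: 135 mm long along its y, 17 mm wide along its x, 16 mm high. Origin at the middle of its underside, z up as it lies.
- forceps: Steel forceps, loose, lying flat on the bench: 124 mm long along its x, 14 mm wide along its y, 9 mm high. Origin at the middle of its underside, z up as it lies.
- bottle_stand: Light grey square two-deck bottle stand, fixed: 100 x 100 mm, four steel posts. Origin at the centre of its underside. The bottle's floor is the base plate, 6 mm above the origin; the upper deck's top is 37 mm above the origin (post heads at the corners to 39 mm), with one round opening 66 mm in diameter on the origin's axis.
- vial_block: Grey anodised aluminium block, fixed: 60 mm along its x, 166 mm along its y, 22 mm high. Origin at the centre of its underside. Three blind round wells, 38 mm in diameter and 16 mm deep (floors 6 mm above the origin), in a row along its y at y = -54, 0 and +54 mm, x = 0; the middle one holds vial_red_cap, the two end ones are free. Each well takes one vial.
- pen_tray: Narrow grey pen tray, fixed: 52 mm along its x, 176 mm along its y, 20 mm high, walls 3 mm, open at the top. Origin at the centre of its underside, floor 3 mm above it. The two long walls are cut away down to the floor over the middle 70 mm (y = -35 to +35 mm), so that fingers reach a pen there.
- steel_tray: Shallow rectangular stainless-steel instrument tray, fixed: 110 mm along its x, 180 mm along its y, 20 mm high, walls 3 mm, open at the top. Origin at the centre of its underside, floor about 3 mm above it. A wall shelf hangs 0.48 m up, about 10 cm behind the row of holders.
Not all that is in view belongs to the job. Leave any green look-alike of the vial_white_cap alone.

How it is judged:
By the outcome, as a careful person would: the job done as asked, in the order asked, and still so for the second after the job is handed in, with the robot touching nothing.
It also fails if it takes over 128 s, if anything falls off the work surface, if the arm or the gripper's body presses on something with over 40 N, if the wrist force passes 120 N, or if a joint passes its speed limit or range.

### The arm

A 7-joint arm with a two-finger parallel gripper is mounted at the origin on a cart in front of the work surface, level with it; the furniture and walls round the work are solid. World frame = base frame: x ahead of the robot, y to its left, z up, the work surface at z = 0. Lengths are in m, angles in rad, forces in N, time in s.
With the tool pointing down it reaches from about 0.4 to 0.85 m from the base axis. Payload 10.4 kg.
Tool frame: the origin (TCP) lies at the very end of the fingers, on their centre line; the grasp point (between the pads) lies 19 mm behind it; z points along the fingers, y is the line along which they close (so a half turn about z gives the same grasp; the last joint's range is limited). The gripper opens to 87 mm and grips with 3 to 60 N. Pads are 19 mm wide; open, the fingers measure 117 mm over their backs; the gripper's body (75 mm by 190 mm) begins 51 mm behind the grasp point.
Start: joints at [-1.322, 0.332, -0.065, 1.46, 0.022, 1.35, -0.088], TCP at [0.168, 0.602, 0.223] pointing down, gripper open.
Joint ranges: [-2.6, 2.6], [-0.5, 2.12], [-1.47, 1.34], [0.16, 2.42], [-1.27, 4.41], [0.06, 2.06], [-2.6, 2.6]. Speed limits (rad/s): [2.22, 2.22, 2.79, 2.79, 3.14, 3.14, 3.14].

### API

Orientations are given as a unit quaternion [x, y, z, w].
In Python, from rig import arm, vision gives the robot as it stands.
- The arm moves only by the tool arm_command, never from a script. Its arguments are lists of equal length, an entry for each row: "delta_pos": the shift along the world's x, y, z in cm, a list of three; "rotation": the turn, a rotation vector about the world's x, y, z in rad, a list of three. A call has 1 to 20 rows; each row shifts and turns the commanded pose from where the row before left it; what a row does not reach is not made up. A row lasts 1/10 s, in which the tool goes at most 50 mm and 8.59 degrees, less where a joint would pass 70% of its speed; a pose out of reach is approached as far as the arm can. A call is refused whole if a number of a shift passes 5 or a number of a turn 0.15, either way. A call with a gripper value outside its range is refused whole. "grip" is the closure, from 0 (fully open) to 1 (shut), set as the call begins (left out, the last holds). The fingers move at their own pace and stop on an object; "grip_force" is the grip in N (left out, the last holds). Time passes only in rows, so rows that do not move let the fingers close. It gives the time, the measured TCP pose, the force, the opening and the grip force at its end, in the units of the state.
- arm.read_state(): the state, without advancing time (a new reading comes with each control period).
- vision.snapshot(name): name is "scene" or "top" or "wrist"; returns a dict with "frame" (420x560x3 uint8, red, green, blue), "K" (3x3 intrinsics, pixels), "D" ([k1, k2, p1, p2, k3] as OpenCV has them; the pictures are not rectified), "xyz" and "attitude" of the camera in the world. Camera axes: x right, y up, looking along -z (the intrinsics and any distortion apply to the point x, -y, -z); pixel columns grow to the right and rows downward; lengths in m; the calibration is good to about 2 mm. A picture is of the moment at which its call begins. There is no depth.
- arm.hand_in(): hands the job in; it is judged then, once.
The state is a dict: "time": time; "qpos": joint angles; "joint_velocities": joint speeds; "effort": joint torques, N m; "position": TCP position; "tcp_rot": TCP orientation; "wrist_force": force on the tool from outside, world axes, zero at the start; "wrist_torque": the same for the moment, N m; "gripper_width": opening from 0.0 (shut) to 1.0 (fully open); "finger_force": force on a finger pad.
Only numpy, scipy, OpenCV 4.12 (cv2) and the standard library are available. Lean on these libraries where they do the work, as an engineer would, in place of code of your own. Each camera call takes 0.05 s, during which the arm holds its last target. There are 200 camera calls.

## Working session

There is one attempt and no reset: what is moved stays moved. The work goes in short steps, Python scripts to look and compute and a tool call to move; the robot and the scene stay as the last step left them, time stands still between calls to the robot, and variables do not carry over. Pictures are saved under pics/ and viewed, at most 16 in all, crops included, and the job is handed in when it is done.

Besides the shell and the picture viewer there is one more tool, called after "Request:" as name(argument=value, ...) on one line, values as JSON. arm_command: Moves the arm, as the interface text tells. Its arguments: {"type":"object","properties":{"delta_pos":{"type":"array"},"rotation":{"type":"array"},"grip":{"type":"number"},"grip_force":{"type":"number"}},"required":["delta_pos","rotation"]}

```bash
ls; mkdir -p pics; cat > h.py <<'E'
import numpy as np, cv2, json
from scipy.spatial.transform import Rotation as R
from rig import arm, vision
def snap(n,f):
    s=vision.snapshot(n); cv2.imwrite(f'pics/{f}.png',s['frame'][:,:,::-1])
    np.savez(f'pics/{f}.npz',**{k:np.array(v) for k,v in s.items()}); return s
def rot(a):
    a=np.array(a,float); return a if a.shape==(3,3) else R.from_quat(a).as_matrix()
def p2w(f,uv,z):
    s=np.load(f'pics/{f}.npz'); p=cv2.undistortPoints(np.array([[uv]],float),s['K'],s['D'])[0,0]
    d=rot(s['attitude'])@np.array([p[0],-p[1],-1]); o=s['xyz']; return o+d*(z-o[2])/d[2]
def w2p(f,P):
    s=np.load(f'pics/{f}.npz'); c=(np.atleast_2d(P)-s['xyz'])@rot(s['attitude'])*[1,-1,-1]
    return cv2.projectPoints(c,np.zeros(3),np.zeros(3),s['K'],s['D'])[0][:,0]
E
python3 - <<'E'
from h import *
for n in('scene','top','wrist'):
    s=snap(n,n+'0'); print(n,s['xyz'],s['attitude'],s['K'][0],s['D'])
print(arm.read_state())
E
```

```text
pics
scene [-0.00930037 -0.6895827   0.88515243] [ 0.37261367 -0.11342019 -0.2858137   0.87556008] [492.75228448   0.         275.99479885] [0.00813555 0.         0.         0.         0.        ]
top [0.24884827 0.01161343 1.19732065] [-0.06765971  0.06099003  0.70884517 -0.69945758] [414.83514937   0.         279.30634419] [-0.12288492  0.          0.          0.          0.        ]
wrist [0.09634465 0.62100422 0.3840647 ] [-0.10876448 -0.08176614  0.59911517  0.78901559] [298.06312577   0.         279.87373803] [0.00955873 0.         0.         0.         0.        ]
{'time': 0.15, 'qpos': array([-1.32163675,  0.33272586, -0.06469008,  1.4607745 ,  0.02157084,
        1.34989496, -0.08852332]), 'joint_velocities': array([ 0.00084559, -0.00082185, -0.00021476, -0.00197417, -0.00061063,
       -0.00156043,  0.00033667]), 'effort': array([ 8.15374351e-04, -6.23626328e+01,  2.48070614e-02, -3.90144861e+01,
       -6.12319540e-02,  3.71158600e-02,  7.20867070e-05]), 'position': array([0.16768194, 0.60176905, 0.22192473]), 'tcp_rot': array([ 1.35472743e-01,  9.90780919e-01, -5.50852005e-04, -6.34538320e-05]), 'wrist_force': array([ 0.07737117,  0.51244339, -0.53240713]), 'wrist_torque': array([ 0.0126758 , -0.02188729,  0.00689237]), 'finger_force': 0.0, 'gripper_width': 1.003507029319245}
```

View pics/top0.png

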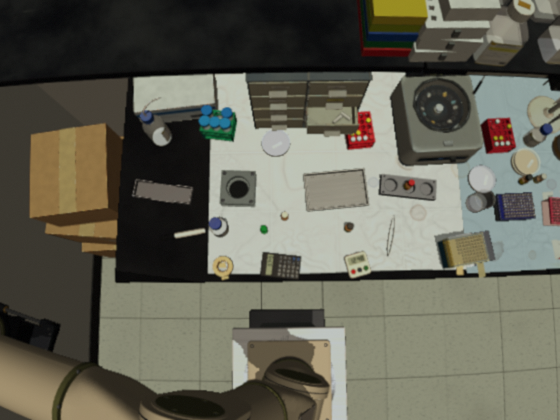

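View pics/scene0.png

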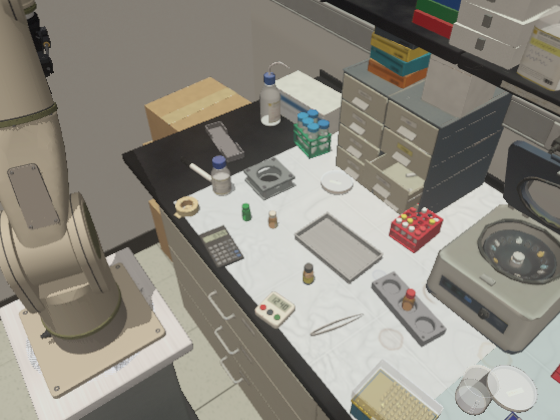

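Top view (up = +x, left = +y):
- **Blue-capped bottles:** one at (218,227) beside the stand, and a larger one at (155,128) at the back. The one at (218,227) should be ours by size.
- **Vials:** black cap (349,227), white cap (284,215), green look-alike (264,229).
- **Loose tools:** marker (189,233), forceps (391,236).
- **Holders:** stand (238,188), pen tray (163,191), steel tray (336,190), block (407,187).

I'll check these in enlarged crops.

```bash
python3 - <<'E'
import cv2
im=cv2.imread('pics/top0.png')
cv2.imwrite('pics/tl.png',cv2.resize(im[160:280,125:285],None,fx=5,fy=5,interpolation=cv2.INTER_CUBIC))
cv2.imwrite('pics/tr.png',cv2.resize(im[160:280,285:445],None,fx=5,fy=5,interpolation=cv2.INTER_CUBIC))
im=cv2.imread('pics/scene0.png')
cv2.imwrite('pics/sl.png',cv2.resize(im[60:260,170:430],None,fx=3,fy=3,interpolation=cv2.INTER_CUBIC))
E
```

```text
(no output)
```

View pics/tl.png

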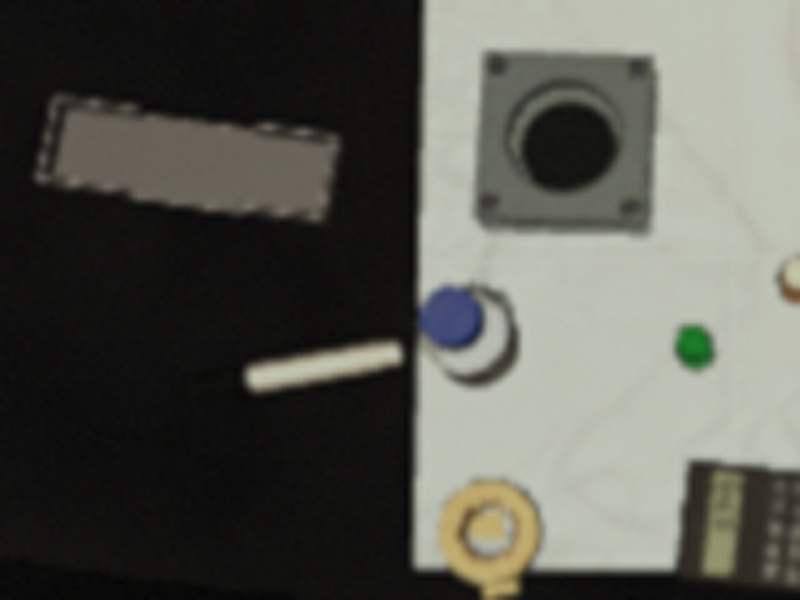

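View pics/tr.png

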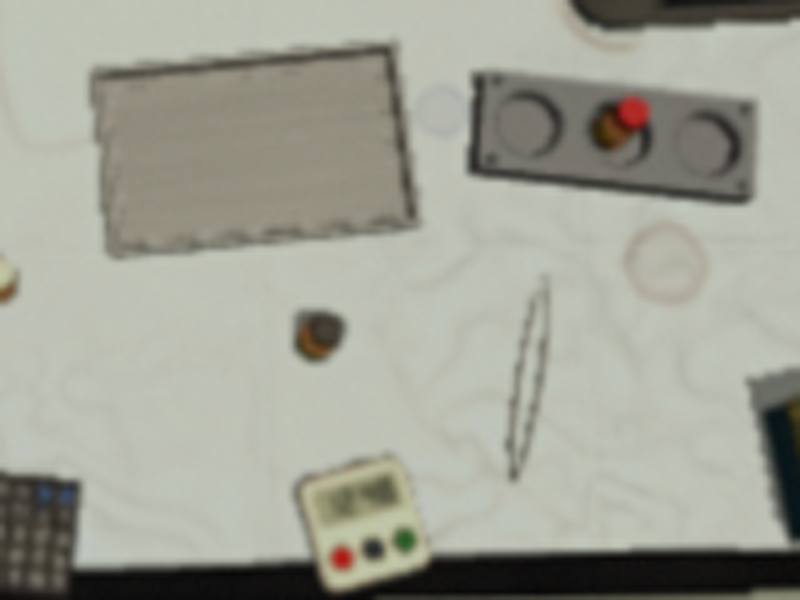

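View pics/sl.png

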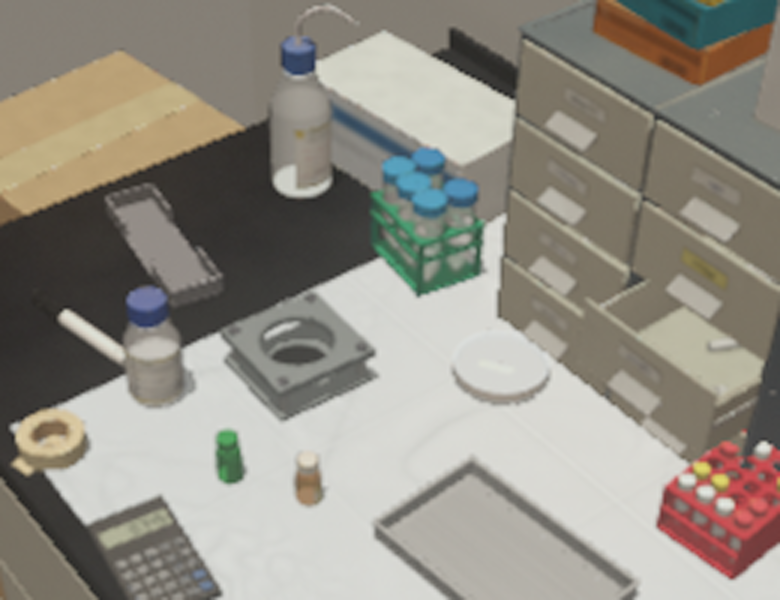

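Crops confirm it. The small bottle's cap is at tl(451,317), with its height matching 105 mm in the scene crop; the one at the back is far larger and has a tube. The white-capped vial is at tl(793,275) and the green look-alike at tl(694,347). The marker's black cap blends into the dark mat at its left end. Now measuring.

```bash
cat > m.py <<'E'
from h import *
L=lambda x,y:(125+(x+.5)/5-.5,160+(y+.5)/5-.5)
Rr=lambda x,y:(285+(x+.5)/5-.5,160+(y+.5)/5-.5)
S=lambda x,y:(170+(x+.5)/3-.5,60+(y+.5)/3-.5)
def t(n,f,uv,z): print(n,np.round(p2w(f,uv,z)*1000,0))
t('bottle cap top','top0',L(451,317),.105); t('sc cap','scene0',S(148,303),.100)
t('sc bottle base','scene0',S(157,400),0)
t('backbottle','top0',(146,117),.105)
t('stand ne','top0',L(653,57),.037);t('nw','top0',L(485,54),.037);t('sw','top0',L(478,222),.037);t('se','top0',L(650,230),.037)
t('stand hole','top0',L(563,140),.037)
t('white cap','top0',L(795,272),.046); t('sc white cap','scene0',S(308,458),.046)
t('green','top0',L(694,343),.046)
t('black','top0',Rr(325,328),.052)
t('red','top0',Rr(634,112),.06)
for p in((475,72),(757,102),(750,198),(470,172)):t('block','top0',Rr(*p),.022)
for p in((528,124),(710,143)):t('well','top0',Rr(*p),.022)
for p in((95,70),(395,45),(415,225),(110,255)):t('steel','top0',Rr(*p),.02)
for p in((58,95),(338,138),(325,218),(40,183)):t('pen','top0',L(*p),.02)
t('marker wr','top0',L(400,352),.009);t('marker wl','top0',L(248,378),.009)
t('sc marker r','scene0',S(125,358),.008);t('sc marker wl','scene0',S(63,317),.008);t('sc marker tip','scene0',S(35,295),.008)
t('forc top','top0',Rr(545,277),.005);t('forc bot','top0',Rr(514,478),.005)
E
python3 m.py
```

```text
bottle cap top [434. 194. 105.]
sc cap [435. 192. 100.]
sc bottle base [427. 183.   0.]
backbottle [746. 400. 105.]
stand ne [598.  90.  37.]
nw [601. 188.  37.]
sw [501. 191.  37.]
se [495.  92.  37.]
stand hole [549. 142.  37.]
white cap [467.   9.  46.]
sc white cap [466.   6.  46.]
green [428.  66.  46.]
black [ 432. -175.   52.]
red [ 553. -358.   60.]
block [ 588. -276.   22.]
block [ 568. -446.   22.]
block [ 510. -437.   22.]
block [ 528. -270.   22.]
well [ 556. -306.   22.]
well [ 544. -415.   22.]
steel [593. -52.  20.]
steel [ 606. -230.   20.]
steel [ 497. -236.   20.]
steel [481. -58.  20.]
pen [587. 449.  20.]
pen [557. 277.  20.]
pen [509. 284.  20.]
pen [533. 457.  20.]
marker wr [430. 240.   9.]
marker wl [416. 329.   9.]
sc marker r [429. 240.   8.]
sc marker wl [413. 325.   8.]
sc marker tip [407. 371.   8.]
forc top [ 468. -315.    5.]
forc bot [ 350. -290.    5.]
```

Request:
arm_command(delta_pos=[[1.9,-2.92,0],[1.9,-2.92,0],[1.9,-2.92,0],[1.9,-2.92,0],[1.9,-2.92,0],[1.9,-2.92,0],[1.9,-2.92,0],[1.9,-2.92,0],[1.9,-2.92,0],[1.9,-2.92,0],[1.9,-2.92,0],[1.9,-2.92,0],[1.9,-2.92,0],[1.9,-2.92,0],[0,0,0],[0,0,0]], rotation=[[0,0,0.0115],[0,0,0.0115],[0,0,0.0115],[0,0,0.0115],[0,0,0.0115],[0,0,0.0115],[0,0,0.0115],[0,0,0.0115],[0,0,0.0115],[0,0,0.0115],[0,0,0.0115],[0,0,0.0115],[0,0,0.0115],[0,0,0.0115],[0,0,0],[0,0,0]], grip=0, grip_force=25)

```text
time: 1.75
position: [0.4338, 0.1929, 0.2225]
tcp_rot: [0.056, 0.998, 0.0, -0.0]
wrist_force: [-1.0, 1.2, 0.3]
gripper_width: 0.997
finger_force: 0.0
```

```bash
python3 - <<'E'
from h import *
s=snap('wrist','w1'); st=arm.read_state(); print(st['position'],st['qpos'],st['tcp_rot'])
for P in([.434,.193,.105],[.549,.142,.037],[.418,.306,.016]): print(w2p('w1',P))
for uv,z in(((420,165),.0),((162,140),0),((420,160),.1),((300,130),.0)): print(p2w('top0',uv,z))
E
```

```text
[0.43338598 0.1937636  0.22242531] [-0.81486329 -0.01300827  0.29790423  1.85675567  0.00357146  1.29756996
  0.94220405] [ 5.52941203e-02  9.98470081e-01  7.91946767e-05 -2.27045230e-04]
[[280.81169654 206.99875212]]
[[251.51637272 282.9563987 ]]
[[370.36953761 165.9991758 ]]
[ 0.62207119 -0.40856758  0.        ]
[0.71464996 0.38150597 0.        ]
[ 0.60550109 -0.37472848  0.1       ]
[ 0.73777224 -0.04524027  0.        ]
```

View pics/w1.png

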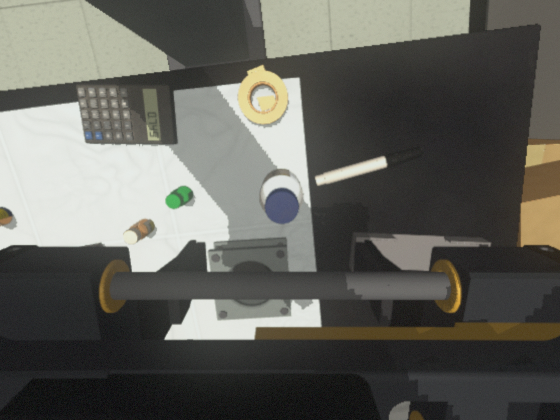

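Wrist view: cap at (282,205) against a predicted (281,207), and the stand's deck is centred near (251,281), also as predicted. The positions hold, so I'll descend on the cap and grip.

Request:
arm_command(delta_pos=[[0,0,-2.5],[0,0,-2.5],[0,0,-2.5],[0,0,-2.5],[0,0,-2],[0,0,-1],[0,0,-1],[0,0,0],[0,0,0]], rotation=[[0,0,0],[0,0,0],[0,0,0],[0,0,0],[0,0,0],[0,0,0],[0,0,0],[0,0,0],[0,0,0]])

```text
time: 2.7
position: [0.434, 0.1937, 0.0831]
tcp_rot: [0.055, 0.998, 0.0, 0.0]
wrist_force: [-0.5, -0.5, 0.7]
gripper_width: 1.0
finger_force: 0.0
```

Request:
arm_command(delta_pos=[[0,0,0],[0,0,0],[0,0,0],[0,0,0],[0,0,0],[0,0,0],[0,0,0],[0,0,0],[0,0,0],[0,0,0]], rotation=[[0,0,0],[0,0,0],[0,0,0],[0,0,0],[0,0,0],[0,0,0],[0,0,0],[0,0,0],[0,0,0],[0,0,0]], grip=1)

```text
time: 3.7
position: [0.4337, 0.1933, 0.0825]
tcp_rot: [0.055, 0.998, 0.0, -0.0]
wrist_force: [-0.9, 0.6, -2.1]
gripper_width: 0.392
finger_force: 24.0
```

Request:
arm_command(delta_pos=[[0,0,1],[0,0,2],[0,0,2],[0,0,2],[1.5,-0.7,0],[2,-0.9,0],[2,-0.9,0],[2,-0.9,0],[2,-0.9,0],[1.3,-0.6,0],[0.7,-0.3,0],[0,0,0],[0,0,0],[0,0,0]], rotation=[[0,0,0],[0,0,0],[0,0,0],[0,0,0],[0,0,0],[0,0,0],[0,0,0],[0,0,0],[0,0,0],[0,0,0],[0,0,0],[0,0,0],[0,0,0],[0,0,0]])

```text
time: 5.1
position: [0.5481, 0.142, 0.1526]
tcp_rot: [0.055, 0.998, 0.0, -0.0]
wrist_force: [0.8, 0.0, -2.1]
gripper_width: 0.386
finger_force: 23.9
```

```bash
python3 - <<'E'
from h import *
snap('scene','s2');snap('top','t2'); st=arm.read_state(); print(st['position'],st['wrist_force'],st['gripper_width'])
a=cv2.imread('pics/s2.png')[120:240,180:320]; b=cv2.imread('pics/t2.png')[140:260,170:310]
f=lambda i:cv2.resize(i,(400,343),interpolation=cv2.INTER_CUBIC)
cv2.imwrite('pics/c2.png',np.hstack([f(a),f(b)]))
E
```

```text
[0.54826324 0.1418415  0.15269157] [ 0.50173349  0.55528639 -2.42344259] 0.3879425111569334
```

View pics/c2.png

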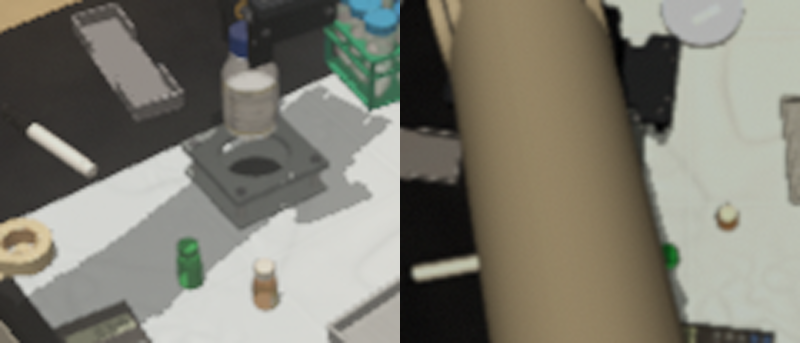

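The bottle hangs upright over the stand opening (scene crop, opening at (258,160)). Lowering.

Request:
arm_command(delta_pos=[[0,0,-1],[0,0,-1],[0,0,-1],[0,0,-1],[0,0,-0.7],[0,0,-0.5],[0,0,-0.4],[0,0,-0.3],[0,0,-0.2],[0,0,-0.1],[0,0,-0.1],[0,0,0],[0,0,0]], rotation=[[0,0,0],[0,0,0],[0,0,0],[0,0,0],[0,0,0],[0,0,0],[0,0,0],[0,0,0],[0,0,0],[0,0,0],[0,0,0],[0,0,0],[0,0,0]])

```text
time: 6.5
position: [0.5489, 0.1413, 0.0897]
tcp_rot: [0.055, 0.998, 0.0, 0.0]
wrist_force: [0.2, -1.5, -3.1]
gripper_width: 0.391
finger_force: 23.9
```

Request:
arm_command(delta_pos=[[0,0,-0.1],[0,0,-0.05],[0,0,0],[0,0,0]], rotation=[[0,0,0],[0,0,0],[0,0,0],[0,0,0]])

```text
time: 6.9
position: [0.5492, 0.1414, 0.0885]
tcp_rot: [0.055, 0.998, 0.0, 0.0]
wrist_force: [0.1, -0.1, 2.1]
gripper_width: 0.394
finger_force: 24.4
```

Request:
arm_command(delta_pos=[[0,0,0],[0,0,0],[0,0,0],[0,0,0],[0,0,0],[0,0,1],[0,0,2],[0,0,3],[0,0,2]], rotation=[[0,0,0],[0,0,0],[0,0,0],[0,0,0],[0,0,0],[0,0,0],[0,0,0],[0,0,0],[0,0,0]], grip=0)

```text
time: 7.8
position: [0.5493, 0.1413, 0.1707]
tcp_rot: [0.056, 0.998, 0.0, 0.001]
wrist_force: [0.3, 0.2, -0.4]
gripper_width: 0.992
finger_force: 0.0
```

Request:
arm_command(delta_pos=[[-0.9,-2.4,0],[-0.9,-2.4,0],[-0.9,-2.4,0],[-0.9,-2.4,0],[-0.9,-2.4,0],[-0.9,-2.4,0],[-0.9,-2.4,0],[-0.9,-2.4,0],[-0.9,-2.4,0],[-0.9,-2.4,0],[-0.9,-2.4,0],[-0.9,-2.4,0],[-0.9,-2.8,0],[0,0,0],[0,0,0]], rotation=[[0,0,0],[0,0,0],[0,0,0],[0,0,0],[0,0,0],[0,0,0],[0,0,0],[0,0,0],[0,0,0],[0,0,0],[0,0,0],[0,0,0],[0,0,0],[0,0,0],[0,0,0]])

```text
time: 9.3
position: [0.4318, -0.175, 0.1687]
tcp_rot: [0.056, 0.998, 0.0, 0.0]
wrist_force: [-0.2, -0.2, -0.3]
gripper_width: 0.997
finger_force: 0.0
```

```bash
python3 - <<'E'
from h import *
snap('wrist','w3');snap('top','t3');st=arm.read_state(); print(st['position'],st['qpos'],st['tcp_rot'])
for P in([.432,-.175,.052],[.467,.0085,.046],[.550,-.360,.06],[.556,-.306,.022]): print(w2p('w3',P))
E
```

```text
[ 0.43219009 -0.17392199  0.16840094] [-0.36241075 -0.00728497  0.65443631  1.9668062   0.00427827  1.18026943
  1.7513888 ] [5.48688759e-02 9.98493529e-01 1.97200527e-04 2.02032703e-04]
[[280.65393689 207.08781898]]
[[467.50652808 219.2286526 ]]
[[120.07130678 334.56233209]]
[[182.61373676 312.83539696]]
```

View pics/w3.png

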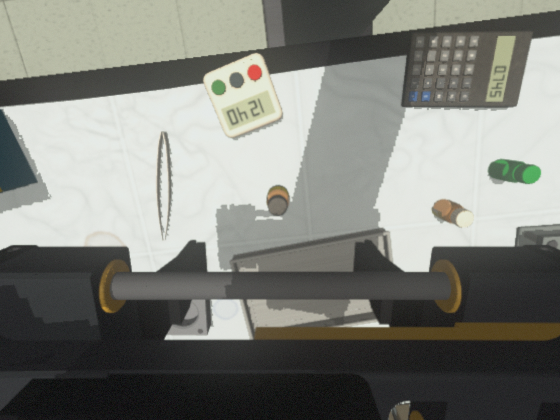

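Wrist view: black cap at about (278,205) against a predicted (281,207), so I'll shift about -2.7 mm in y and -1 mm in x, then descend to grip the cap.

Request:
arm_command(delta_pos=[[-0.1,-0.25,0],[0,0,-2.5],[0,0,-2.5],[0,0,-2.5],[0,0,-2.5],[0,0,-1.5],[0,0,-1],[0,0,-0.8],[0,0,0],[0,0,0]], rotation=[[0,0,0],[0,0,0],[0,0,0],[0,0,0],[0,0,0],[0,0,0],[0,0,0],[0,0,0],[0,0,0],[0,0,0]], grip_force=20)

```text
time: 10.4
position: [0.4311, -0.1773, 0.0355]
tcp_rot: [0.055, 0.998, -0.0, 0.0]
wrist_force: [-0.0, 1.5, 1.2]
gripper_width: 1.0
finger_force: 0.0
```

Request:
arm_command(delta_pos=[[0,0,0],[0,0,0],[0,0,0],[0,0,0],[0,0,0],[0,0,0],[0,0,0],[0,0,0],[0,0,0],[0,0,0]], rotation=[[0,0,0],[0,0,0],[0,0,0],[0,0,0],[0,0,0],[0,0,0],[0,0,0],[0,0,0],[0,0,0],[0,0,0]], grip=1)

```text
time: 11.4
position: [0.4308, -0.1772, 0.0351]
tcp_rot: [0.055, 0.998, 0.0, -0.0]
wrist_force: [0.2, 0.6, -0.4]
gripper_width: 0.226
finger_force: 19.3
```

Gripped (19.7 mm). I'll lift, and check the wells in the first scene picture.

Request:
arm_command(delta_pos=[[0,0,1],[0,0,2],[0,0,2.5],[0,0,2.5],[1.5,-1.5,0],[1.5,-1.5,0],[1.5,-1.5,0],[1.5,-1.5,0],[1.5,-1.5,0],[1.5,-1.5,0],[0,0,0],[0,0,0]], rotation=[[0,0,0],[0,0,0],[0,0,0],[0,0,0],[0,0,0],[0,0,0],[0,0,0],[0,0,0],[0,0,0],[0,0,0],[0,0,0],[0,0,0]])

```text
time: 12.6
position: [0.5205, -0.2674, 0.1153]
tcp_rot: [0.056, 0.998, -0.0, -0.0]
wrist_force: [-0.8, 0.2, -0.9]
gripper_width: 0.222
finger_force: 19.3
```

```bash
python3 - <<'E'
from h import *
snap('scene','s4'); st=arm.read_state(); print(st['position'],st['wrist_force'],st['gripper_width'])
a=cv2.imread('pics/s4.png')[230:365,330:510]
cv2.imwrite('pics/c4.png',cv2.resize(a,None,fx=4.4,fy=4.4,interpolation=cv2.INTER_CUBIC))
u=lambda P:(w2p('s4',P)-[330,230]+.5)*4.4
print(u([[.555,-.305,.022],[.543,-.413,.022],[.5485,-.357,.022]]))
E
```

```text
[ 0.52034394 -0.26693662  0.11528679] [-0.48890812 -0.50534434 -0.72274011] 0.22476223842648366
[[266.26855539 243.13593668]
 [418.25483629 410.43037415]
 [335.8123741  321.62770859]]
```

View pics/c4.png

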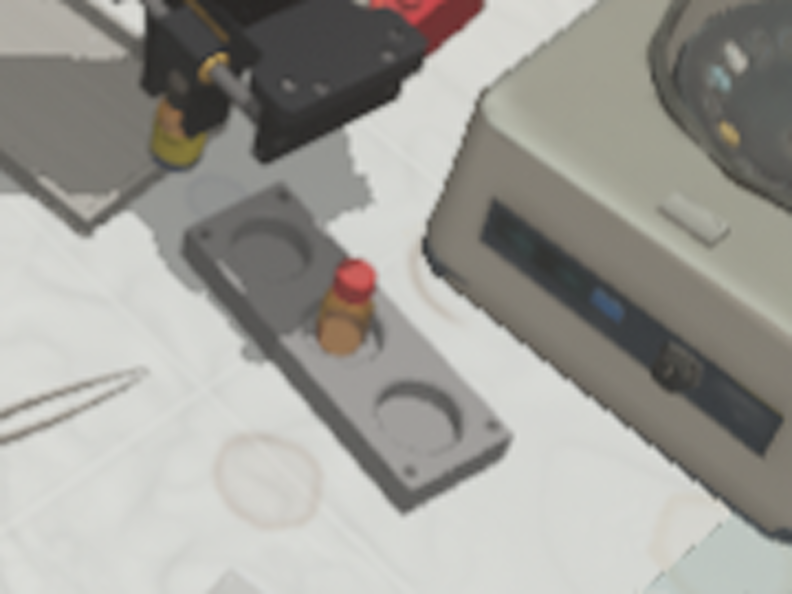

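Scene crop: well rims centred at (270,248) and (418,418), about 2 mm toward -y of my estimate, so I'll use wells at (555,-307) and (543,-415). The red vial is upright in the middle well.

Request:
arm_command(delta_pos=[[1,-1,0],[1,-1,0],[1,-1,0],[0.5,-1,0],[0,0,0],[0,0,-1.5],[0,0,-1.5],[0,0,-1.2],[0,0,-1],[0,0,-0.8],[0,0,-0.6],[0,0,-0.4],[0,0,-0.2],[0,0,-0.1],[0,0,0],[0,0,0]], rotation=[[0,0,0],[0,0,0],[0,0,0],[0,0,0],[0,0,0],[0,0,0],[0,0,0],[0,0,0],[0,0,0],[0,0,0],[0,0,0],[0,0,0],[0,0,0],[0,0,0],[0,0,0],[0,0,0]])

```text
time: 14.25
position: [0.556, -0.3073, 0.0424]
tcp_rot: [0.055, 0.998, -0.0, 0.0]
wrist_force: [0.2, -0.2, -0.2]
gripper_width: 0.224
finger_force: 19.3
```

Request:
arm_command(delta_pos=[[0,0,-0.1],[0,0,-0.05],[0,0,0],[0,0,0]], rotation=[[0,0,0],[0,0,0],[0,0,0],[0,0,0]])

```text
time: 14.65
position: [0.5561, -0.3074, 0.0411]
tcp_rot: [0.055, 0.998, -0.0, 0.0]
wrist_force: [0.2, 0.5, 5.3]
gripper_width: 0.222
finger_force: 19.5
```

Request:
arm_command(delta_pos=[[0,0,0.05],[0,0,0],[0,0,0],[0,0,0],[0,0,0],[0,0,1],[0,0,2],[0,0,3],[0,0,3],[0,0,0]], rotation=[[0,0,0],[0,0,0],[0,0,0],[0,0,0],[0,0,0],[0,0,0],[0,0,0],[0,0,0],[0,0,0],[0,0,0]], grip=0.6)

```text
time: 15.65
position: [0.5576, -0.3088, 0.1362]
tcp_rot: [0.056, 0.998, -0.001, 0.003]
wrist_force: [0.5, -0.5, 1.0]
gripper_width: 0.402
finger_force: 0.0
```

Request:
arm_command(delta_pos=[[-0.7,2.4,0.5],[-0.7,2.4,0.5],[-0.7,2.4,0.5],[-0.7,2.4,0.5],[-0.7,2.4,0.5],[-0.7,2.4,0.5],[-0.7,2.4,0],[-0.7,2.4,0],[-0.7,2.4,0],[-0.7,2.4,0],[-0.7,2.4,0],[-0.7,2.4,0],[-0.6,2.6,0],[0,0,0],[0,0,0]], rotation=[[0,0,0],[0,0,0],[0,0,0],[0,0,0],[0,0,0],[0,0,0],[0,0,0],[0,0,0],[0,0,0],[0,0,0],[0,0,0],[0,0,0],[0,0,0],[0,0,0],[0,0,0]], grip=0)

```text
time: 17.15
position: [0.4657, 0.0068, 0.1612]
tcp_rot: [0.055, 0.998, 0.0, 0.0]
wrist_force: [-0.1, -1.0, 0.3]
gripper_width: 0.998
finger_force: 0.0
```

```bash
python3 - <<'E'
from h import *
snap('wrist','w5');snap('scene','s5');snap('top','t5');st=arm.read_state(); print(st['position'])
p=st['position']; print(w2p('w5',[p[0],p[1],.046]),w2p('w5',[.466,.006,.046]))
a=cv2.imread('pics/w5.png')[150:270,200:360]; b=cv2.imread('pics/s5.png')[240:360,350:510]
f=lambda i:cv2.resize(i,(400,300),interpolation=cv2.INTER_CUBIC)
cv2.imwrite('pics/c5.png',np.hstack([f(a),f(b)]))
E
```

```text
[0.46592308 0.00573179 0.16113799]
[[279.58095197 207.65506969]] [[279.86638344 207.70215119]]
```

View pics/c5.png

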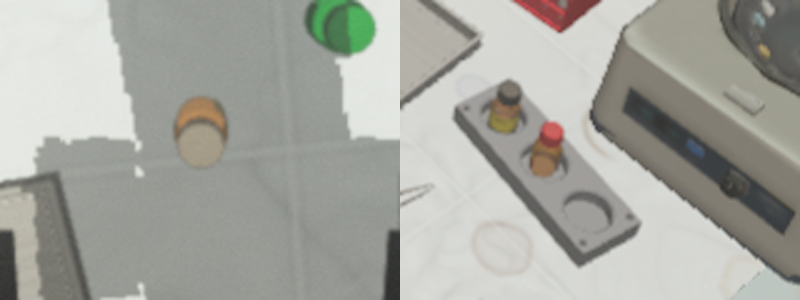

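Left: the white cap is right at the prediction (280,208), and the green look-alike stays clear of the fingers. Right: the black vial is upright in its well.

Request:
arm_command(delta_pos=[[0,0,-2.5],[0,0,-2.5],[0,0,-2.5],[0,0,-2.5],[0,0,-1.5],[0,0,-0.9],[0,0,-0.5],[0,0,0],[0,0,0]], rotation=[[0,0,0],[0,0,0],[0,0,0],[0,0,0],[0,0,0],[0,0,0],[0,0,0],[0,0,0],[0,0,0]])

```text
time: 18.2
position: [0.4663, 0.0067, 0.0327]
tcp_rot: [0.055, 0.998, 0.0, 0.0]
wrist_force: [0.2, -0.5, -1.0]
gripper_width: 1.0
finger_force: 0.0
```

Request:
arm_command(delta_pos=[[0,0,0],[0,0,0],[0,0,0],[0,0,0],[0,0,0],[0,0,0],[0,0,0],[0,0,0],[0,0,0],[0,0,0]], rotation=[[0,0,0],[0,0,0],[0,0,0],[0,0,0],[0,0,0],[0,0,0],[0,0,0],[0,0,0],[0,0,0],[0,0,0]], grip=1)

```text
time: 19.2
position: [0.4658, 0.0068, 0.0321]
tcp_rot: [0.055, 0.998, 0.0, -0.0]
wrist_force: [-0.8, 0.5, 0.1]
gripper_width: 0.209
finger_force: 19.9
```

Request:
arm_command(delta_pos=[[0,0,1],[0,0,2],[0,0,2.5],[0,0,2.5],[0,-2,2],[0.5,-2.6,1],[0.5,-2.6,0],[0.5,-2.6,0],[0.5,-2.6,0],[0.5,-2.6,0],[0.5,-2.6,0],[0.5,-2.6,0],[0.5,-2.6,0],[0.5,-2.6,0],[0.5,-2.6,0],[0.5,-2.6,0],[0.5,-2.6,0],[0.5,-2.6,0],[0.5,-2.6,0],[0.7,-2.6,0]], rotation=[[0,0,0],[0,0,0],[0,0,0],[0,0,0],[0,0,0],[0,0,0],[0,0,0],[0,0,0],[0,0,0],[0,0,0],[0,0,0],[0,0,0],[0,0,0],[0,0,0],[0,0,0],[0,0,0],[0,0,0],[0,0,0],[0,0,0],[0,0,0]])

```text
time: 21.2
position: [0.5428, -0.4042, 0.1428]
tcp_rot: [0.055, 0.998, 0.0, -0.0]
wrist_force: [0.2, -0.3, -0.2]
gripper_width: 0.212
finger_force: 19.9
```

Request:
arm_command(delta_pos=[[0,-1.2,0],[0,0,0],[0,0,0],[0,0,0]], rotation=[[0,0,0],[0,0,0],[0,0,0],[0,0,0]])

```text
time: 21.6
position: [0.5432, -0.4137, 0.1423]
tcp_rot: [0.055, 0.999, 0.001, 0.0]
wrist_force: [-0.6, -0.2, -0.3]
gripper_width: 0.208
finger_force: 19.9
```

Request:
arm_command(delta_pos=[[0,-0.1,-2],[0,0,-2],[0,0,-1.8],[0,0,-1.5],[0,0,-1],[0,0,-0.7],[0,0,-0.5],[0,0,-0.4],[0,0,-0.2],[0,0,-0.1],[0,0,-0.1],[0,0,0],[0,0,0]], rotation=[[0,0,0],[0,0,0],[0,0,0],[0,0,0],[0,0,0],[0,0,0],[0,0,0],[0,0,0],[0,0,0],[0,0,0],[0,0,0],[0,0,0],[0,0,0]])

```text
time: 22.9
position: [0.5429, -0.4163, 0.0393]
tcp_rot: [0.055, 0.998, -0.0, 0.0]
wrist_force: [0.3, -0.7, -1.0]
gripper_width: 0.207
finger_force: 19.9
```

Request:
arm_command(delta_pos=[[0,0,-0.1],[0,0,0],[0,0,0]], rotation=[[0,0,0],[0,0,0],[0,0,0]])

```text
time: 23.2
position: [0.5429, -0.4163, 0.0382]
tcp_rot: [0.055, 0.998, -0.0, 0.0]
wrist_force: [0.3, -0.3, 0.5]
gripper_width: 0.21
finger_force: 19.9
```

Request:
arm_command(delta_pos=[[0,0,-0.05],[0,0,0],[0,0,0]], rotation=[[0,0,0],[0,0,0],[0,0,0]])

```text
time: 23.5
position: [0.5431, -0.4164, 0.0382]
tcp_rot: [0.055, 0.998, -0.0, 0.0]
wrist_force: [-1.1, 0.9, 5.4]
gripper_width: 0.209
finger_force: 19.9
```

Request:
arm_command(delta_pos=[[0,0,0.05],[0,0,0],[0,0,0],[0,0,0],[0,0,0],[0,0,1],[0,0,2],[0,0,3],[0,0,3],[0,0,3],[0,0,0]], rotation=[[0,0,0],[0,0,0],[0,0,0],[0,0,0],[0,0,0],[0,0,0],[0,0,0],[0,0,0],[0,0,0],[0,0,0],[0,0,0]], grip=0.6)

```text
time: 24.6
position: [0.5441, -0.4181, 0.1637]
tcp_rot: [0.056, 0.998, -0.002, 0.003]
wrist_force: [0.3, -1.2, 0.7]
gripper_width: 0.399
finger_force: 0.0
```

Request:
arm_command(delta_pos=[[-0.5,2.4,0],[-0.5,2.4,0],[-0.5,2.4,0],[-0.5,2.4,0],[-0.5,2.4,0],[-0.5,2.4,0],[-0.5,2.4,0],[-0.5,2.4,0],[-0.5,2.4,0],[-0.5,2.4,0],[-0.5,2.4,0],[-0.5,2.4,0],[-0.5,2.4,0],[-0.5,2.4,0],[-0.5,2.4,0],[-0.5,2.4,0],[-0.5,2.4,0],[-0.5,2.4,0],[-0.5,2.4,0],[-0.5,2.4,0]], rotation=[[0,0,0],[0,0,0],[0,0,-0.05],[0,0,-0.05],[0,0,-0.05],[0,0,-0.05],[0,0,-0.05],[0,0,-0.05],[0,0,-0.05],[0,0,-0.05],[0,0,-0.05],[0,0,-0.05],[0,0,-0.05],[0,0,-0.05],[0,0,-0.05],[0,0,-0.05],[0,0,-0.05],[0,0,-0.05],[0,0,-0.05],[0,0,-0.05]])

```text
time: 26.6
position: [0.4424, 0.0646, 0.1582]
tcp_rot: [0.485, 0.874, 0.0, -0.0]
wrist_force: [-0.4, 0.3, -0.3]
gripper_width: 0.4
finger_force: 0.0
```

Request:
arm_command(delta_pos=[[-0.3,2.4,0],[-0.3,2.4,0],[-0.3,2.4,0],[-0.3,2.4,0],[-0.3,2.4,0],[-0.3,2.4,0],[-0.3,2.4,0],[-0.3,2.4,0],[-0.2,2.4,0],[0,2.4,0],[0,0.3,0],[0,0,0],[0,0,0]], rotation=[[0,0,-0.05],[0,0,-0.05],[0,0,-0.05],[0,0,-0.05],[0,0,-0.05],[0,0,-0.05],[0,0,-0.05],[0,0,-0.03],[0,0,0],[0,0,0],[0,0,0],[0,0,0],[0,0,0]], grip=0)

```text
time: 27.9
position: [0.417, 0.3057, 0.1581]
tcp_rot: [0.641, 0.767, -0.0, 0.0]
wrist_force: [-0.0, -1.3, -0.6]
gripper_width: 0.995
finger_force: 0.0
```

```bash
python3 - <<'E'
from h import *
snap('wrist','w6');snap('scene','s6');st=arm.read_state(); p=st['position'];print(p,st['qpos'])
Y=R.from_quat(st['tcp_rot']).as_matrix()[:,1];print(Y,np.degrees(np.arctan2(Y[1],Y[0])))
print(w2p('w6',[p[0],p[1],.009]),w2p('w6',[[.430,.240,.009],[.416,.329,.009],[.406,.373,.009]]))
b=cv2.imread('pics/s6.png')[240:360,350:510]; a=cv2.imread('pics/w6.png')
cv2.imwrite('pics/c6.png',np.hstack([a,cv2.resize(b,(240,180)).repeat(1,0) if 0 else cv2.copyMakeBorder(cv2.resize(b,(240,180)),0,240,0,0,cv2.BORDER_CONSTANT)]))
E
```

```text
[0.41708744 0.30569677 0.15816152] [-1.08864655  0.14014631  0.40115986  1.84854376 -0.05935138  1.16448665
 -0.48905461]
[9.84113862e-01 1.77538447e-01 7.59439526e-05] 10.22641403768416
[[280.37803439 198.33182157]] [[281.27312152 255.9732636 ]
 [283.30770054 176.87688742]
 [281.43750817 132.46949411]]
```

View pics/c6.png

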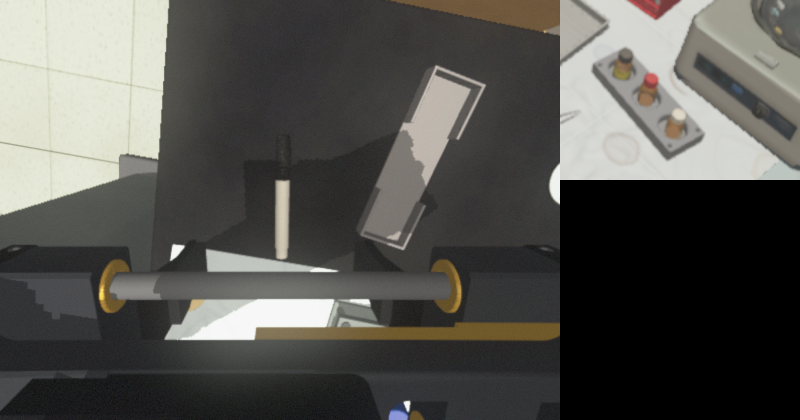

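The wrist view shows the marker from (281,258) to (284,134), aligned and centred under the tool. The inset shows all three vials upright in their wells. Now descending.

Request:
arm_command(delta_pos=[[0.15,0.1,-2.5],[0,0,-2.5],[0,0,-2.5],[0,0,-2.5],[0,0,-2.3],[0,0,-1.5],[0,0,-1],[0,0,-0.5],[0,0,0],[0,0,0]], rotation=[[0,0,0],[0,0,0],[0,0,0],[0,0,0],[0,0,0],[0,0,0],[0,0,0],[0,0,0],[0,0,0],[0,0,0]])

```text
time: 29.0
position: [0.4187, 0.308, 0.0058]
tcp_rot: [0.641, 0.768, 0.001, 0.0]
wrist_force: [-0.1, 0.2, -0.1]
gripper_width: 1.001
finger_force: 0.0
```

Request:
arm_command(delta_pos=[[0,0,0],[0,0,0],[0,0,0],[0,0,0],[0,0,0],[0,0,0],[0,0,0],[0,0,0],[0,0,0],[0,0,0]], rotation=[[0,0,0],[0,0,0],[0,0,0],[0,0,0],[0,0,0],[0,0,0],[0,0,0],[0,0,0],[0,0,0],[0,0,0]], grip=1)

```text
time: 30.0
position: [0.4183, 0.3078, 0.0051]
tcp_rot: [0.641, 0.768, 0.0, 0.0]
wrist_force: [0.3, 0.7, 0.7]
gripper_width: 0.173
finger_force: 18.1
```

```bash
python3 - <<'E'
from h import *
for p in((435,67),(484,85),(405,248),(360,235)): print(p2w('w6',p,.02))
E
```

```text
[0.53430397 0.45509804 0.02      ]
[0.58391528 0.44830518 0.02      ]
[0.55913649 0.27783642 0.02      ]
[0.50757738 0.28371066 0.02      ]
```

Request:
arm_command(delta_pos=[[0,0,1],[0,0,2],[0,0,2],[0,0,1],[1.6,0.74,0],[1.6,0.74,0],[1.6,0.74,0],[1.6,0.74,0],[1.6,0.74,0],[1.6,0.74,0],[1.6,0.74,0],[1.6,0.74,0],[0,0,0],[0,0,0]], rotation=[[0,0,0],[0,0,0],[0,0,0],[0,0,0],[0,0,-0.041],[0,0,-0.041],[0,0,-0.041],[0,0,-0.041],[0,0,-0.041],[0,0,-0.041],[0,0,-0.041],[0,0,-0.041],[0,0,0],[0,0,0]])

```text
time: 31.4
position: [0.5459, 0.3666, 0.0647]
tcp_rot: [0.757, 0.653, -0.0, 0.0]
wrist_force: [0.0, -1.1, -0.1]
gripper_width: 0.168
finger_force: 20.0
```

```bash
python3 - <<'E'
from h import *
snap('scene','s7');st=arm.read_state(); print(st['position'],st['gripper_width'],st['wrist_force'])
Y=R.from_quat(st['tcp_rot']).as_matrix()[:,1];print(np.degrees(np.arctan2(Y[1],Y[0])))
cv2.imwrite('pics/c7.png',cv2.resize(cv2.imread('pics/s7.png')[90:210,160:320],(800,600),interpolation=cv2.INTER_CUBIC))
E
```

```text
[0.54563412 0.36659587 0.06485583] 0.16842696016193934 [-0.11863322  0.16737866  0.47810176]
-8.43027217236179
```

View pics/c7.png

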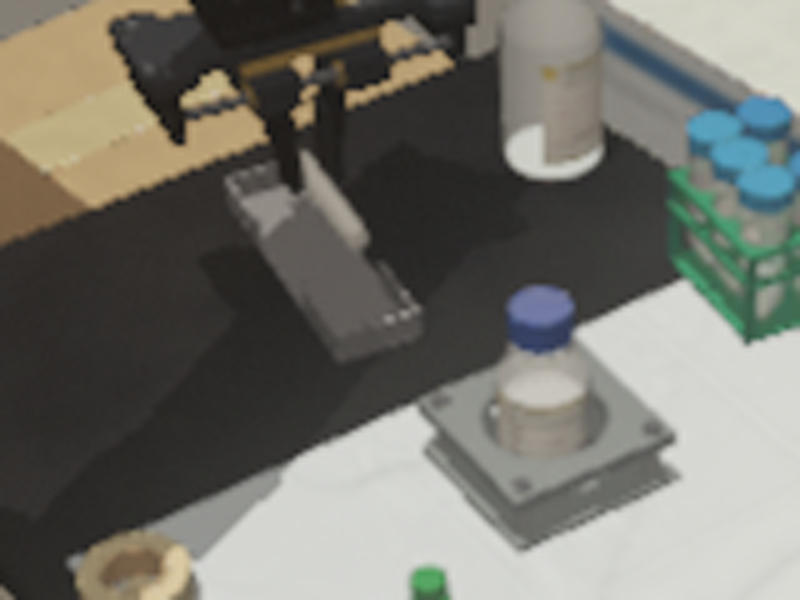

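The bottle stands upright in the stand, and the marker is held level above the tray and parallel to it. Lowering about 5.6 cm.

Request:
arm_command(delta_pos=[[0,0,-1],[0,0,-1],[0,0,-1],[0,0,-1],[0,0,-0.6],[0,0,-0.4],[0,0,-0.3],[0,0,-0.2],[0,0,-0.1],[0,0,0],[0,0,0]], rotation=[[0,0,0],[0,0,0],[0,0,0],[0,0,0],[0,0,0],[0,0,0],[0,0,0],[0,0,0],[0,0,0],[0,0,0],[0,0,0]])

```text
time: 32.55
position: [0.5464, 0.367, 0.0095]
tcp_rot: [0.757, 0.653, 0.0, 0.0]
wrist_force: [-1.9, -1.3, 3.7]
gripper_width: 0.171
finger_force: 20.0
```

Request:
arm_command(delta_pos=[[0,0,-0.05],[0,0,0],[0,0,0]], rotation=[[0,0,0],[0,0,0],[0,0,0]])

```text
time: 32.85
position: [0.5464, 0.367, 0.0094]
tcp_rot: [0.757, 0.653, 0.0, -0.0]
wrist_force: [-4.5, -2.0, 7.7]
gripper_width: 0.171
finger_force: 20.0
```

Request:
arm_command(delta_pos=[[0,0,0.05],[0,0,0],[0,0,0],[0,0,0],[0,0,0],[0,0,1],[0,0,2],[0,0,3],[0,0,4],[0,0,4],[0,0,2]], rotation=[[0,0,0],[0,0,0],[0,0,0],[0,0,0],[0,0,0],[0,0,0],[0,0,0],[0,0,0],[0,0,0],[0,0,0],[0,0,0]], grip=0.5)

```text
time: 33.95
position: [0.5476, 0.3674, 0.174]
tcp_rot: [0.758, 0.653, 0.003, 0.0]
wrist_force: [0.2, 1.0, 0.6]
gripper_width: 0.498
finger_force: 0.0
```

Request:
arm_command(delta_pos=[[-0.5,-2.4,0],[-0.5,-2.4,0],[-0.5,-2.4,0],[-0.5,-2.4,0],[-0.5,-2.4,0],[-0.5,-2.4,0],[-0.5,-2.4,0],[-0.5,-2.4,0],[-0.5,-2.4,0],[-0.5,-2.4,0],[-0.5,-2.4,0],[-0.5,-2.4,0],[-0.5,-2.4,0],[-0.5,-2.4,0],[-0.5,-2.4,0],[-0.5,-2.4,0],[-0.5,-2.4,0],[-0.5,-2.4,0],[-0.5,-2.4,0],[-0.5,-2.4,0]], rotation=[[0,0,0.054],[0,0,0.054],[0,0,0.054],[0,0,0.054],[0,0,0.054],[0,0,0.054],[0,0,0.054],[0,0,0.054],[0,0,0.054],[0,0,0.054],[0,0,0.054],[0,0,0.054],[0,0,0.054],[0,0,0.054],[0,0,0.054],[0,0,0.054],[0,0,0.054],[0,0,0.054],[0,0,0.054],[0,0,0.054]])

```text
time: 35.95
position: [0.4461, -0.1142, 0.1698]
tcp_rot: [0.313, 0.95, 0.001, 0.0]
wrist_force: [0.8, 0.7, 0.2]
gripper_width: 0.496
finger_force: 0.0
```

Request:
arm_command(delta_pos=[[-0.5,-2.4,0],[-0.5,-2.4,0],[-0.5,-2.4,0],[-0.5,-2.4,0],[-0.5,-2.4,0],[-0.5,-2.4,0],[-0.5,-2.4,0],[-0.2,-2.1,0],[0,0,0],[0,0,0]], rotation=[[0,0,0.054],[0,0,0.054],[0,0,0.054],[0,0,0.054],[0,0,0.054],[0,0,0.054],[0,0,0.054],[0,0,0.054],[0,0,0],[0,0,0]], grip=0)

```text
time: 36.95
position: [0.4091, -0.3021, 0.1694]
tcp_rot: [0.104, 0.995, 0.0, 0.0]
wrist_force: [-0.2, 0.7, -0.5]
gripper_width: 0.998
finger_force: 0.0
```

```bash
python3 - <<'E'
from h import *
snap('wrist','w8');snap('scene','s8');st=arm.read_state(); p=st['position'];print(p,st['qpos'])
Y=R.from_quat(st['tcp_rot']).as_matrix()[:,1];print(np.degrees(np.arctan2(Y[1],Y[0])))
print(w2p('w8',[p[0],p[1],.005]),w2p('w8',[[.468,-.315,.005],[.350,-.290,.005]]))
b=cv2.imread('pics/s8.png')[110:200,170:290]; a=cv2.imread('pics/w8.png')
cv2.imwrite('pics/c8.png',np.hstack([a,cv2.copyMakeBorder(cv2.resize(b,(240,180)),0,240,0,0,cv2.BORDER_CONSTANT)]))
E
```

```text
[ 0.40958356 -0.30109521  0.16922267] [-0.30604296  0.13848503  0.92967812  1.87506692 -0.12050095  1.18608381
  2.0286565 ]
78.16323518313365
[[281.52446997 196.21009196]] [[280.20171325 246.02898891]
 [280.18166519 140.75699758]]
```

View pics/c8.png

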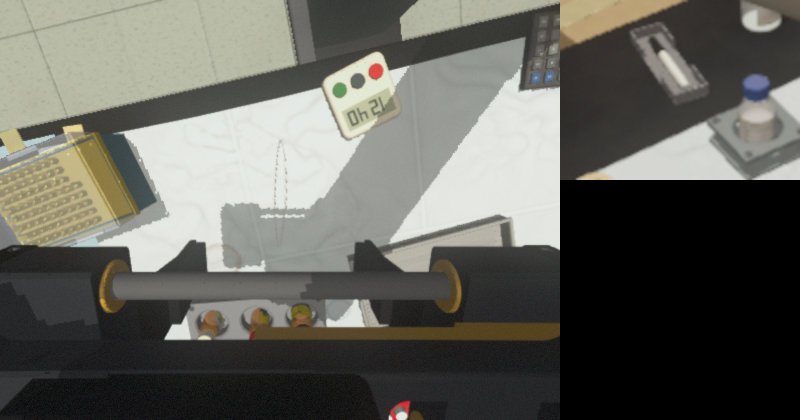

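Forceps run from (280,140) to (280,246), centred under the tool and aligned. The inset shows the marker lying in its tray.

Request:
arm_command(delta_pos=[[-0.2,-0.1,-2.5],[0,0,-2.5],[0,0,-2.5],[0,0,-2.5],[0,0,-2.5],[0,0,-1.8],[0,0,-1.3],[0,0,-0.7],[0,0,-0.3],[0,0,0],[0,0,0]], rotation=[[0,0,0],[0,0,0],[0,0,0],[0,0,0],[0,0,0],[0,0,0],[0,0,0],[0,0,0],[0,0,0],[0,0,0],[0,0,0]])

```text
time: 38.15
position: [0.4077, -0.3032, 0.0038]
tcp_rot: [0.103, 0.995, -0.0, 0.001]
wrist_force: [-0.9, -0.5, -0.4]
gripper_width: 1.001
finger_force: 0.0
```

Request:
arm_command(delta_pos=[[0,0,0],[0,0,0],[0,0,0],[0,0,0],[0,0,0],[0,0,0],[0,0,0],[0,0,0],[0,0,0],[0,0,0]], rotation=[[0,0,0],[0,0,0],[0,0,0],[0,0,0],[0,0,0],[0,0,0],[0,0,0],[0,0,0],[0,0,0],[0,0,0]], grip=1)

```text
time: 39.15
position: [0.4073, -0.303, 0.0031]
tcp_rot: [0.103, 0.995, 0.0, -0.0]
wrist_force: [0.6, -0.2, 0.4]
gripper_width: 0.171
finger_force: 0.0
```

Request:
arm_command(delta_pos=[[0,0,0],[0,0,0],[0,0,0],[0,0,0]], rotation=[[0,0,0],[0,0,0],[0,0,0],[0,0,0]])

```text
time: 39.55
position: [0.4073, -0.303, 0.0031]
tcp_rot: [0.103, 0.995, 0.0, -0.0]
wrist_force: [-0.1, 0.2, -0.1]
gripper_width: 0.158
finger_force: 20.0
```

Request:
arm_command(delta_pos=[[0,0,1],[0,0,2.5],[0,0,2.5],[0,0,2],[0.98,1.14,0],[0.98,1.14,0],[0.98,1.14,0],[0.98,1.14,0],[0.98,1.14,0],[0.98,1.14,0],[0.98,1.14,0],[0.98,1.14,0],[0.98,1.14,0],[0.98,1.14,0],[0.98,1.14,0],[0.98,1.14,0],[0.98,1.14,0],[0.98,1.14,0],[0,0,0],[0,0,0]], rotation=[[0,0,0],[0,0,0],[0,0,0],[0,0,0],[0,0,-0.092],[0,0,-0.092],[0,0,-0.092],[0,0,-0.092],[0,0,-0.092],[0,0,-0.092],[0,0,-0.092],[0,0,-0.092],[0,0,-0.092],[0,0,-0.092],[0,0,-0.092],[0,0,-0.092],[0,0,-0.092],[0,0,-0.092],[0,0,0],[0,0,0]])

```text
time: 41.55
position: [0.5441, -0.1439, 0.0834]
tcp_rot: [0.679, 0.734, -0.0, 0.0]
wrist_force: [-0.7, -0.4, -0.7]
gripper_width: 0.154
finger_force: 20.0
```

```bash
python3 - <<'E'
from h import *
snap('scene','s9');snap('wrist','w9');st=arm.read_state(); print(st['position'],st['gripper_width'],st['wrist_force'])
Y=R.from_quat(st['tcp_rot']).as_matrix()[:,1];print(np.degrees(np.arctan2(Y[1],Y[0])))
a=cv2.imread('pics/w9.png')[80:360];b=cv2.imread('pics/s9.png')[180:320,270:410]
cv2.imwrite('pics/c9.png',np.hstack([cv2.resize(a,(520,260)),cv2.resize(b,(260,260),interpolation=cv2.INTER_CUBIC)]))
E
```

```text
[ 0.54384326 -0.14437083  0.08338798] 0.15499322945367602 [-0.10604145 -0.76239518 -0.41979268]
4.403637571878292
```

View pics/c9.png

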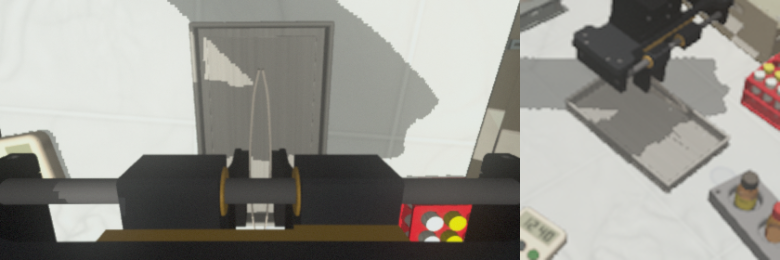

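The forceps are held level, parallel to the tray and centred over it. Lowering.

Request:
arm_command(delta_pos=[[0,0,-1.5],[0,0,-1.5],[0,0,-1.5],[0,0,-1],[0,0,-0.8],[0,0,-0.6],[0,0,-0.3],[0,0,-0.2],[0,0,-0.1],[0,0,-0.1],[0,0,0],[0,0,0]], rotation=[[0,0,0],[0,0,0],[0,0,0],[0,0,0],[0,0,0],[0,0,0],[0,0,0],[0,0,0],[0,0,0],[0,0,0],[0,0,0],[0,0,0]])

```text
time: 42.85
position: [0.5446, -0.1434, 0.0072]
tcp_rot: [0.68, 0.734, 0.0, 0.0]
wrist_force: [-0.8, 0.2, -0.2]
gripper_width: 0.157
finger_force: 20.0
```

Request:
arm_command(delta_pos=[[0,0,-0.1],[0,0,0],[0,0,0]], rotation=[[0,0,0],[0,0,0],[0,0,0]])

```text
time: 43.15
position: [0.5445, -0.1434, 0.0061]
tcp_rot: [0.68, 0.733, 0.0, 0.0]
wrist_force: [-0.9, 0.1, -0.6]
gripper_width: 0.158
finger_force: 20.0
```

Request:
arm_command(delta_pos=[[0,0,-0.05],[0,0,0],[0,0,0]], rotation=[[0,0,0],[0,0,0],[0,0,0]])

```text
time: 43.45
position: [0.5446, -0.1434, 0.0056]
tcp_rot: [0.68, 0.733, 0.0, 0.0]
wrist_force: [0.1, -0.0, 0.6]
gripper_width: 0.16
finger_force: 20.0
```

Request:
arm_command(delta_pos=[[0,0,0],[0,0,0],[0,0,0],[0,0,0],[0,0,0],[0,0,0],[0,0,1],[0,0,2],[0,0,3],[0,0,4],[0,0,4],[-2.5,0,2],[-2.5,0,2],[-2.5,0,0],[-2.5,0,0],[0,0,0],[0,0,0]], rotation=[[0,0,0],[0,0,0],[0,0,0],[0,0,0],[0,0,0],[0,0,0],[0,0,0],[0,0,0],[0,0,0],[0,0,0],[0,0,0],[0,0,0],[0,0,0],[0,0,0],[0,0,0],[0,0,0],[0,0,0]], grip=0.55)

```text
time: 45.15
position: [0.4523, -0.1418, 0.1867]
tcp_rot: [0.68, 0.733, 0.002, -0.003]
wrist_force: [0.4, 0.3, -0.3]
gripper_width: 0.452
finger_force: 0.0
```

```bash
python3 - <<'E'
from h import *
s=snap('scene','s10'); f=cv2.imread('pics/s10.png')[90:370,160:460]
cv2.imwrite('pics/c10.png',cv2.resize(f,(640,597),interpolation=cv2.INTER_CUBIC))
E
```

```text
(no output)
```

View pics/c10.png

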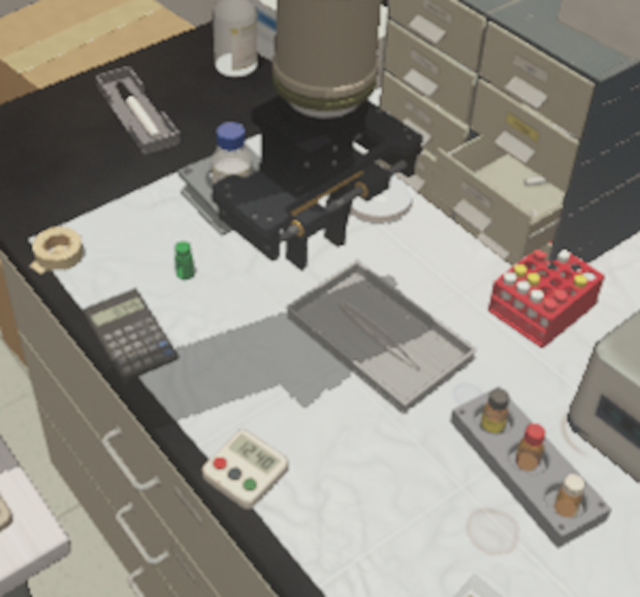

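All is in place: the bottle in the stand, black, red and white vials upright in the block, marker in the pen tray, forceps flat in the steel tray. The green vial has not moved and the robot is clear of everything.

```bash
python3 -c "
from rig import arm; print(arm.hand_in())"
```

```text
the job is handed in; nothing more can be done
None
```

The job is handed in, done in the order asked: the last pictures show the bottle upright in the stand, both vials upright in their end wells with the red one still in the middle, the marker in the pen tray and the forceps flat in the steel tray, at about 45 s of the 128 s allowed.

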